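# Weight a freshly cemented sample on the curing stand

## Task

A cemented sample is curing on the small round platen of the curing stand. Stack the three steel ring weights on the platen, centred, with the widest at the bottom, the middle one next and the narrowest on top; then draw the locking pin straight up out of its light holder, without tipping or dragging the holder, and lower it through the bores until its collar lies flat on the top weight. Leave the beaker and the dropper bottle standing where they are.

Things in the scene. Friction and masses are not known exactly. Their poses are not given: they have to be found in the camera images.
- platen (a point): centre of the top face of the curing stand's platen, 30 mm above the worktop; z is up. The stand is fixed: a flat round grey foot 96 mm in diameter (10 mm high at its rim, 14 mm near the platen) carrying a round dark platen 50 mm in diameter with a black pad on top. The weights go centred on this axis.
- wide_mid (a point): the widest steel ring weight lying flat, 66 mm in outer diameter (it overhangs the platen by 8 mm all round), 20 mm high, with a 26 mm through bore; about 0.45 kg. The point is the centre of the ring, on the axis, 10 mm above its underside; z is the axis. Grasp it across the outer diameter.
- middle_mid (a point): the middle steel ring weight lying flat, 55 mm in outer diameter, 20 mm high, with a 26 mm through bore; about 0.28 kg. The point is the centre of the ring, on the axis, 10 mm above its underside; z is the axis. Grasp it across the outer diameter.
- narrow_mid (a point): the narrowest steel ring weight lying flat, 44 mm in outer diameter, 20 mm high, with a 26 mm through bore; about 0.15 kg. The point is the centre of the ring, on the axis, 10 mm above its underside; z is the axis. Grasp it across the outer diameter.
- pin_grip (a point): steel locking pin, 88 mm, 0.09 kg, upright in its holder. From the bottom: shaft 12 mm wide, 46 long, tapered tip; collar 38 wide, 4 thick; knob 16 wide, 38 high. Point: on the axis in the knob, 22 mm above the collar's top (26 above its underside, 72 above the tip, 16 below the knob's top), at first 82 above the worktop; z up. Grasp the knob, fingertips above the collar.
- pin_holder: light (60 g) free-standing white plastic holder: foot 48 mm in diameter, upright tube 36 mm in diameter, 56 mm high in all, hole 15 mm wide and 48 mm deep in which the pin stands loosely, its collar on the tube's top. Origin: centre of its underside. It tips if the pin is pulled askew; the shaft is free once raised 46 mm.
- beaker: clear beaker, 60 mm in diameter and 86 mm high, a bystander. Origin: centre of its underside.
- dropper: small amber dropper bottle with a black cap and teat, 34 mm in diameter and 113 mm high, a bystander. Origin: centre of its underside.
Things that resemble listed ones, but are neither listed nor needed, are in the scene too. Leave any brown or pink look-alike of the part that bears narrow_mid alone.

How it is judged:
At the end, for the whole second after the job is handed in: Wide, middle and narrow ring lie in this order on the platen, each within 6 mm of its axis, 4 mm of its height and 0.06 rad of flat; the pin is in their bores, collar on the narrow ring (4 mm in height, 10 mm sideways, 0.08 rad); all at rest, the holder upright (horizontal distance between each of wide_mid, middle_mid, narrow_mid and platen below 0.006 m and z of wide_mid in the frame of platen between 0.006 and 0.014 m and angle between each of wide_mid, middle_mid, narrow_mid's own z axis and vertical below 0.06 rad and linear speed of each of ring_wide, ring_middle, ring_narrow, pin below 0.02 m/s and z of middle_mid in the frame of platen between 0.026 and 0.034 m and z of narrow_mid in the frame of platen between 0.046 and 0.054 m and z of pin_grip in the frame of narrow_mid between 0.032 and 0.04 m and horizontal distance between pin_grip and narrow_mid below 0.01 m and angle between pin_grip's own z axis and vertical below 0.08 rad and angle between pin_holder's own z axis and vertical below 0.1 rad); the robot touches nothing.
It fails at once if the pin's holder is tipped (angle between pin_holder's own z axis and vertical above 0.25 rad).
It fails at once if the pin's holder is dragged along or lifted (more than 30 mm) (distance of pin_holder from where it was at the start of the episode above 0.03 m).
It fails at once if the beaker is knocked over or pushed away (more than 40 mm) (angle between beaker's own z axis and vertical above 0.4 rad or distance of beaker from where it was at the start of the episode above 0.04 m).
It fails at once if the dropper bottle is knocked over or pushed away (more than 40 mm) (angle between dropper's own z axis and vertical above 0.4 rad or distance of dropper from where it was at the start of the episode above 0.04 m).
It also fails if it takes over 136 s, if anything falls off the work surface, if the arm or the gripper's body presses on something with over 40 N, if the wrist force passes 120 N, or if a joint passes its speed limit or range.

## Robot

A 6-joint arm with a two-finger parallel gripper is mounted at the origin on a cart in front of the work surface, level with it; the furniture and walls round the work are solid. World frame = base frame: x ahead of the robot, y to its left, z up, the work surface at z = 0. Lengths are in m, angles in rad, forces in N, time in s.
With the tool pointing down it reaches from about 0.275 to 0.725 m from the base axis. Payload 5.6 kg.
Tool frame: the origin (TCP) lies midway between the tips of the shut fingers; the grasp point (between the pads) lies 19 mm behind it (manip.grip_depth is the distance from the TCP to the grasp point, in m); z points along the fingers, y is the line along which they close (so a half turn about z gives the same grasp; the last joint's range is limited). The gripper opens to 85 mm and grips with 20 to 120 N. Pads are 22 mm wide; open, the fingers measure 114 mm over their backs; the gripper's body (76 mm by 85 mm) begins 54 mm behind the grasp point. The pads swing forward as they close: fully open they stand 13 mm farther back than shut.
Start: joints at [-1.042, 0.255, 0.108, 0, -1.424, -0.285], TCP at [0.133, -0.534, 0.231] pointing down, gripper open.
Joint ranges: [-2.95, 2.95], [-1.21, 1.97], [-1.09, 1.5], [-2.87, 1.71], [-2.94, -0.07], [-3.05, 3.05]. Speed limits (rad/s): [2.57, 2.57, 3.14, 3.14, 3.14, 3.14].

## Interface

Orientations are given as a unit quaternion [w, x, y, z].
In Python, from bench import manip gives the robot as it stands.
- The arm moves only by the tool servo_tool, never from a script. Its argument "moves" is a list of rows, each a list of 3 entries, a list of its own where there are three numbers: the closure, from -1 (fully open) to 1 (shut), then the shift along the tool's x, y, z in mm, then the turn, a rotation vector about the tool's x, y, z in rad. In form: [[grip, [tx, ty, tz], [rx, ry, rz]], ...]. A call has 1 to 12 rows; each row is the pose to reach, as a shift and turn from the pose commanded when the call began, along the tool's axes at that moment; what a row does not reach only later rows make up. A row lasts 1/10 s, in which the tool goes at most 50 mm and 8.59 degrees, less where a joint would pass 70% of its speed; a pose out of reach is approached as far as the arm can. A call with a gripper value outside its range is refused whole. The fingers move at their own pace and stop on an object; "force" is the grip in N (left out, the last holds). Time passes only in rows, so rows that repeat a pose let the fingers close. It gives the time, the measured TCP pose, the force, the opening and the grip force at its end, in the units of the state.
- manip.read_state(): the state, without advancing time (a new reading comes with each control period).
- manip.read_camera(name): name is "scene" or "top" or "wrist"; returns the picture (480x640x3 uint8, red, green, blue); there is no depth.
- manip.camera_info(name): a dict with "fx", "fy", "cx", "cy" (pixels), "k1" (the pictures are not rectified: a ray, as slopes to the right and down, at radius r is drawn at 1 + k1 r^2 times it, then the intrinsics apply), "xyz" and "orientation" of the camera in the world. Camera axes: x right, y up, looking along -z (the intrinsics and any distortion apply to the point x, -y, -z); pixel columns grow to the right and rows downward; lengths in m; the calibration is good to about 2 mm. A picture is of the moment at which its call begins: read the wrist's pose just before it. camera_info takes no time and is no camera call; for the wrist camera it gives the pose at the moment of the call.
- manip.close_job(): hands the job in; it is judged then, once.
Trained networks look in the newest picture that a camera, given by its name, has taken for a name from the list of things; names that differ only in an ending like _2 or _b are one class to them, and where a whole thing is asked for, a point or a joint stands for the part that bears it (a point fixed in the world has none). Each returns a list of dicts, best first, with "p" (0 to 1); they miss things now and then, are a little off and sometimes report something else, mostly with a low value. They report only what shows in the picture. A call takes as long as a camera call. They do not tell look-alikes from the thing itself.
- manip.outline_of(label, camera): "mask" (480x640 bool, what is visible of it).
- manip.mark_of(label, camera): "centre" ([x, y, z] in m, in the coordinates of the camera as it stood for that picture, good to about 4 mm: a listed point, or the origin of a listed thing).
The state is a dict: "clock": time; "joints": joint angles; "joint_velocities": joint speeds; "joint_torque": joint torques, N m; "eef_pos": TCP position; "ee_rot": TCP orientation; "ft_force": force on the tool from outside, world axes, zero at the start; "moment": the same for the moment, N m; "width": opening from 0.0 (shut) to 1.0 (fully open); "grasp_force": force on a finger pad.
Only numpy, scipy, OpenCV 4.12 (cv2) and the standard library are available. Lean on these libraries where they do the work, as an engineer would, in place of code of your own. Each camera call takes 0.05 s, during which the arm holds its last target. There are 200 camera calls.

## Working session

There is one attempt and no reset: what is moved stays moved. The work goes in short steps, Python scripts to look and compute and a tool call to move; the robot and the scene stay as the last step left them, time stands still between calls to the robot, and variables do not carry over. Pictures are saved under pics/ and viewed, at most 14 in all, crops included, and the job is handed in when it is done.

Besides the shell and the picture viewer there is one more tool, called after "Emit:" in YAML: its name, and indented under it one key for each argument. servo_tool: Moves the arm, as the interface text tells. Its arguments: {"type":"object","properties":{"moves":{"type":"array","items":{"type":"array"}},"force":{"type":"number"}},"required":["moves"]}

```bash
mkdir -p pics; ls; cat > h.py <<'E'
import numpy as np, cv2
from scipy.spatial.transform import Rotation as R
from bench import manip
def RT(ci):
    q=ci["orientation"]; return R.from_quat([q[1],q[2],q[3],q[0]]).as_matrix(), np.array(ci["xyz"])
def world(ci,c):
    M,t=RT(ci); return M@np.array(c)+t
def proj(ci,p):
    M,t=RT(ci); c=M.T@(np.array(p)-t); x,y=c[0]/-c[2],-c[1]/-c[2]; s=1+ci["k1"]*(x*x+y*y)
    return np.array([ci["fx"]*x*s+ci["cx"],ci["fy"]*y*s+ci["cy"]])
def ray(ci,px,z):
    K=np.array([[ci["fx"],0,ci["cx"]],[0,ci["fy"],ci["cy"]],[0,0,1]])
    u=cv2.undistortPoints(np.array([[px]],float),K,np.array([ci["k1"],0,0,0.]))[0,0]
    M,t=RT(ci); d=M@np.array([u[0],-u[1],-1]); return t+d*(z-t[2])/d[2]
def save(name,im): cv2.imwrite(name,cv2.cvtColor(im,cv2.COLOR_RGB2BGR))
NAMES=["platen","wide_mid","middle_mid","narrow_mid","pin_grip","pin_holder","beaker","dropper"]
E
python3 - <<'E'
from h import *
for cam in ["top","scene"]:
    ci=manip.camera_info(cam); save(f"pics/{cam}0.png",manip.read_camera(cam)); print(cam,ci)
    for n in NAMES:
        for d in manip.mark_of(n,cam):
            w=world(ci,d["centre"]); print(n,round(d["p"],2),w.round(4),proj(ci,w).round())
print(manip.read_state())
E
```

```text
pics
top {'fx': 569.3984666895908, 'fy': 569.3984666895908, 'cx': 319.5790425345589, 'cy': 242.74373995919066, 'k1': -0.13471981128372218, 'xyz': array([0.39739248, 0.13263196, 1.12542949]), 'orientation': array([-0.69677368, -0.07422121,  0.06482186,  0.71048981])}
platen 0.67 [0.5873 0.1514 0.031 ] [317. 257.]
wide_mid 0.69 [ 0.464  -0.0421  0.0102] [417. 319.]
wide_mid 0.57 [0.6185 0.3136 0.0138] [236. 245.]
wide_mid 0.42 [0.4554 0.0717 0.0806] [361. 323.]
wide_mid 0.26 [ 0.4303  0.3781 -0.001 ] [204. 340.]
middle_mid 0.82 [0.4385 0.2576 0.0066] [264. 335.]
narrow_mid 0.87 [0.5334 0.3073 0.0047] [239. 288.]
narrow_mid 0.68 [ 0.7837 -0.1032  0.0134] [439. 162.]
narrow_mid 0.63 [0.707  0.3566 0.0126] [215. 203.]
narrow_mid 0.57 [0.6214 0.3112 0.0129] [237. 244.]
pin_grip 0.77 [0.4532 0.0719 0.0791] [361. 324.]
pin_holder 0.58 [0.4396 0.26   0.0082] [263. 335.]
pin_holder 0.56 [ 0.4515  0.0681 -0.002 ] [361. 327.]
beaker 0.74 [ 0.6296 -0.0335  0.0013] [408. 237.]
dropper 0.85 [ 0.428   0.3778 -0.0025] [204. 342.]
dropper 0.71 [ 0.4655 -0.0442  0.0112] [418. 318.]
scene {'fx': 461.134
[... 866 characters left out ...]
lock': 0.9, 'joints': array([-1.04234178e+00,  2.55059666e-01,  1.08196830e-01,  2.44984756e-06,
       -1.42391555e+00, -2.84610284e-01]), 'joint_velocities': array([-0.00070222, -0.00177108,  0.00044853,  0.00026109, -0.00052223,
        0.00046282]), 'joint_torque': array([ 3.03119577e-04, -3.86396956e+01,  2.38069421e+01,  5.36798894e+00,
       -4.02015285e-04,  5.34922890e-06]), 'eef_pos': array([ 0.13281113, -0.53370737,  0.23130356]), 'ee_rot': array([ 2.43327228e-06, -1.21620473e-01,  9.92576677e-01, -8.71638170e-06]), 'ft_force': array([-0.08939928,  0.30087123,  0.3845889 ]), 'moment': array([-0.01033428, -0.01059187,  0.00483182]), 'grasp_force': 0.0, 'width': 0.9954439951535367}
```

View pics/top0.png

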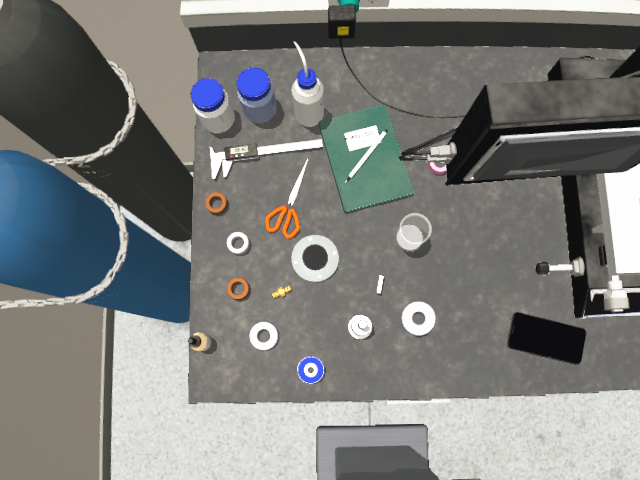

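View pics/scene0.png

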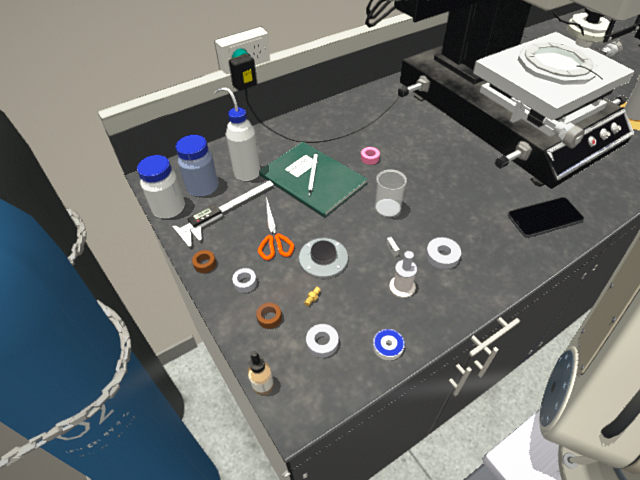

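Candidates in the top view:
- narrow_mid: steel (238,243), brown (217,203) and (238,289), pink (439,165). By the description it is the steel one.
- wide_mid: (418,319). 
- middle_mid: (264,335).
- The blue tape roll at (311,370) is a bystander.
- Pin: (361,325).

I'll refine the positions and check a close crop.

```bash
cat >> h.py <<'E'
def ringcentre(ci,mask,r,h,z0=0.,guess=None):
    """xy so that the centroid of the projected cylinder's filled silhouette equals that of the mask"""
    m=mask.astype(np.uint8); cs,_=cv2.findContours(m,cv2.RETR_EXTERNAL,cv2.CHAIN_APPROX_NONE)
    hull=cv2.convexHull(max(cs,key=cv2.contourArea))
    M=cv2.moments(hull); c=np.array([M["m10"],M["m01"]])/M["m00"]
    a=np.linspace(0,2*np.pi,60); p=np.array(guess if guess is not None else ray(ci,c,z0+h/2)[:2])
    for _ in range(6):
        pts=np.array([proj(ci,[p[0]+r*np.cos(t),p[1]+r*np.sin(t),z]) for t in a for z in (z0,z0+h)],np.float32)
        q=cv2.moments(cv2.convexHull(pts)); cp=np.array([q["m10"],q["m01"]])/q["m00"]
        p=p+ray(ci,c,z0+h/2)[:2]-ray(ci,cp,z0+h/2)[:2]
    return p, M["m00"]/q["m00"]
E
python3 - <<'E'
from h import *
im=cv2.imread("pics/top0.png"); cv2.imwrite("pics/crop0.png",cv2.resize(im[180:390,185:450],None,fx=3,fy=2.8,interpolation=cv2.INTER_CUBIC)[:600,:800])
for cam in ["top","scene"]:
    ci=manip.camera_info(cam); manip.read_camera(cam)
    for n,r,h in [("wide_mid",.033,.02),("middle_mid",.0275,.02),("narrow_mid",.022,.02)]:
        for d in manip.outline_of(n,cam): 
            p,k=ringcentre(ci,d["mask"],r,h); print(cam,n,round(d["p"],2),p.round(4),round(k,2))
    for d in manip.outline_of("pin_holder",cam)[:2]: print("holder",ray(ci,np.argwhere(d["mask"])[:,::-1].mean(0),.03).round(4))
E
```

```text
top wide_mid 0.57 [ 0.4648 -0.043 ] 0.88
top wide_mid 0.44 [0.5888 0.1553] 1.96
top middle_mid 0.71 [0.4384 0.2592] 0.9
top narrow_mid 0.83 [0.6241 0.3101] 0.88
top narrow_mid 0.68 [0.532  0.3088] 0.89
top narrow_mid 0.66 [0.7068 0.3547] 0.86
scene wide_mid 0.61 [ 0.4641 -0.0399] 0.93
scene wide_mid 0.42 [0.6208 0.3118] 0.42
scene middle_mid 0.7 [0.4365 0.2597] 0.86
scene middle_mid 0.45 [0.4395 0.3769] 0.7
scene narrow_mid 0.76 [0.6213 0.3121] 0.9
scene narrow_mid 0.68 [ 0.7814 -0.1035] 0.91
scene narrow_mid 0.63 [0.7044 0.357 ] 0.87
scene narrow_mid 0.58 [0.53   0.3104] 0.89
holder [0.4378 0.0877 0.03  ]
```

View pics/crop0.png

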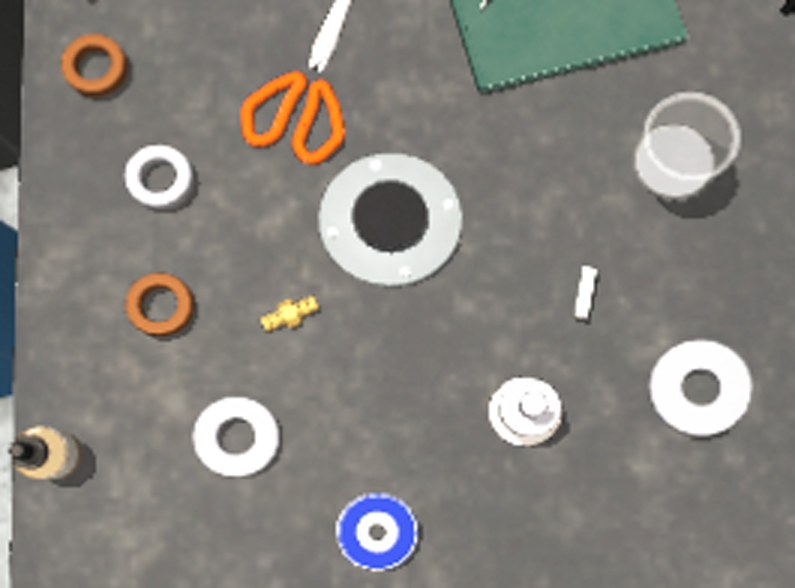

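The crop shows the steel narrow ring at crop (158,177), clearly different from the orange-brown rings at (94,66) and (158,304). The wide ring is at (700,387), the middle at (237,437), the pin at (525,410) and the platen at (390,217).

```bash
cat >> h.py <<'E'
def delta(x,y,z,yaw=0.):
    """shift mm in tool axes and turn so the tool is down with y axis at +y rotated by yaw"""
    s=manip.read_state(); q=s["ee_rot"]; A=R.from_quat([q[1],q[2],q[3],q[0]])
    B=R.from_euler("z",yaw)*R.from_matrix(np.diag([-1.,1,-1]))
    print("t",round(s["clock"],2),"pos",s["eef_pos"].round(4),"F",s["ft_force"].round(1),"w",round(s["width"],3),"g",round(s["grasp_force"],1))
    print("d",(A.inv().apply(np.array([x,y,z])-s["eef_pos"])*1000).round(1),"turn",(A.inv()*B).as_rotvec().round(4))
E
python3 -c "
from h import *
delta(.42,-.042,.2)"
```

```text
t 1.4 pos [ 0.1328 -0.5337  0.2313] F [-0.4 -0.3 -0. ] w 0.999 g 0.0
d [-397.4  407.9   31.3] turn [-1.000e-04 -0.000e+00  2.438e-01]
```

Emit:
servo_tool:
  moves:
    - [-1, [-397, 408, 31], [0, 0, 0.244]]
    - [-1, [-397, 408, 31], [0, 0, 0.244]]
    - [-1, [-397, 408, 31], [0, 0, 0.244]]
    - [-1, [-397, 408, 31], [0, 0, 0.244]]
    - [-1, [-397, 408, 31], [0, 0, 0.244]]
    - [-1, [-397, 408, 31], [0, 0, 0.244]]
    - [-1, [-397, 408, 31], [0, 0, 0.244]]
    - [-1, [-397, 408, 31], [0, 0, 0.244]]
    - [-1, [-397, 408, 31], [0, 0, 0.244]]
    - [-1, [-397, 408, 31], [0, 0, 0.244]]
    - [-1, [-397, 408, 31], [0, 0, 0.244]]
    - [-1, [-397, 408, 31], [0, 0, 0.244]]

```text
clock: 2.6
eef_pos: [0.4208, -0.0389, 0.2001]
ee_rot: [0.0, -0.001, 1.0, 0.0]
ft_force: [0.6, -0.4, -0.2]
width: 1.001
grasp_force: 0.0
```

Emit:
servo_tool:
  moves:
    - [-1, [0, 0, 0], [0, 0, 0]]
    - [-1, [0, 0, 0], [0, 0, 0]]
    - [-1, [0, 0, 0], [0, 0, 0]]

```text
clock: 2.9
eef_pos: [0.4192, -0.0426, 0.2004]
ee_rot: [0.0, 0.0, 1.0, -0.0]
ft_force: [-0.5, 0.2, -0.8]
width: 1.003
grasp_force: 0.0
```

```bash
cat >> h.py <<'E'
def look(names,pic=None):
    """wrist view: world positions from marks and ring fits"""
    ci=manip.camera_info("wrist"); im=manip.read_camera("wrist")
    if pic: save(pic,im)
    for n,r,h in names:
        for d in manip.mark_of(n,"wrist")[:3]:
            w=world(ci,d["centre"]); print(n,"mark",round(d["p"],2),w.round(4),proj(ci,w).round())
        for z0,hh in h:
            for d in manip.outline_of(n,"wrist")[:3]:
                p,k=ringcentre(ci,d["mask"],r,hh,z0); print(n,"fit",round(d["p"],2),p.round(4),round(k,2))
    return ci
E
python3 -c "
from h import *
ci=look([('wide_mid',.033,[(0,.02)])],'pics/w1.png')
print(ci)
delta(.465,-.042,.05)"
```

```text
wide_mid mark 0.66 [ 0.4647 -0.0384  0.0111] [325. 250.]
wide_mid mark 0.31 [0.4389 0.255  0.0124] [620. 226.]
wide_mid fit 0.88 [ 0.4651 -0.0419] 0.97
{'fx': 370.0767962622317, 'fy': 370.0767962622317, 'cx': 320.5766344063163, 'cy': 234.61826646184306, 'k1': -0.07674972488787138, 'xyz': array([ 0.33395979, -0.04212316,  0.3436411 ]), 'orientation': array([ 0.69727539, -0.11734984, -0.11645131,  0.69747769])}
t 3.05 pos [ 0.4192 -0.0427  0.2005] F [ 0.6 -0.8  0.3] w 0.997 g 0.0
d [-45.7   0.8 150.5] turn [ 0.0001  0.0004 -0.0016]
```

View pics/w1.png

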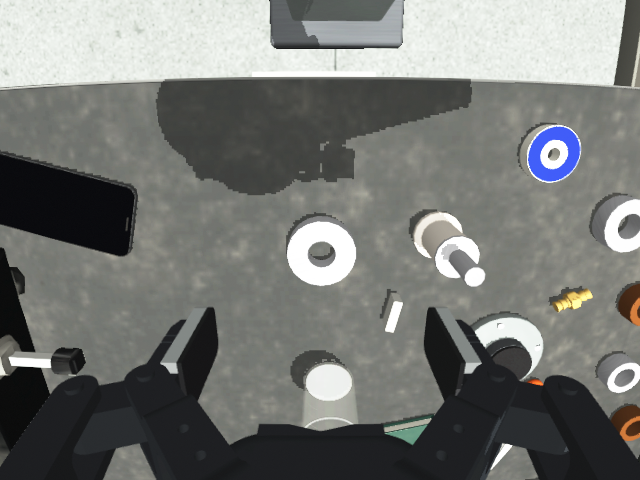

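The wrist view shows the wide ring at (321,252). It agrees with the top view at (0.465, -0.042). Descending to grasp it.

Emit:
servo_tool:
  force: 60
  moves:
    - [-1, [-46, 0.7, 60], [0, 0, 0]]
    - [-1, [-46, 0.7, 110], [0, 0, 0]]
    - [-1, [-46, 0.7, 140], [0, 0, 0]]
    - [-1, [-46, 0.7, 165], [0, 0, 0]]
    - [-1, [-46, 0.7, 185], [0, 0, 0]]
    - [-1, [-46, 0.7, 200], [0, 0, 0]]
    - [-1, [-46, 0.7, 203], [0, 0, 0]]
    - [-1, [-46, 0.7, 203], [0, 0, 0]]
    - [-1, [-46, 0.7, 203], [0, 0, 0]]
    - [-1, [-46, 0.7, 203], [0, 0, 0]]

```text
clock: 4.05
eef_pos: [0.4663, -0.0412, -0.0017]
ee_rot: [0.001, 0.0, 1.0, 0.0]
ft_force: [-1.0, 0.4, -0.3]
width: 1.003
grasp_force: 0.0
```

Emit:
servo_tool:
  force: 60
  moves:
    - [1, [0, 0, 0], [0, 0, 0]]
    - [1, [0, 0, 0], [0, 0, 0]]
    - [1, [0, 0, 0], [0, 0, 0]]
    - [1, [0, 0, 0], [0, 0, 0]]
    - [1, [0, 0, 0], [0, 0, 0]]
    - [1, [0, 0, 0], [0, 0, 0]]

```text
clock: 4.65
eef_pos: [0.4662, -0.0413, -0.0015]
ee_rot: [0.001, -0.0, 1.0, -0.0]
ft_force: [-2.1, -1.4, 8.2]
width: 0.737
grasp_force: 65.5
```

Emit:
servo_tool:
  moves:
    - [1, [0, 0, -5], [0, 0, 0]]
    - [1, [0, 0, -20], [0, 0, 0]]
    - [1, [0, 0, -50], [0, 0, 0]]
    - [1, [0, 0, -90], [0, 0, 0]]
    - [1, [0, 0, -130], [0, 0, 0]]
    - [1, [0, 0, -170], [0, 0, 0]]
    - [1, [-20, 50, -200], [0, 0, 0]]
    - [1, [-40, 95, -200], [0, 0, 0]]
    - [1, [-60, 140, -200], [0, 0, 0]]
    - [1, [-74, 180, -200], [0, 0, 0]]
    - [1, [-74, 195, -200], [0, 0, 0]]
    - [1, [-74, 195, -200], [0, 0, 0]]

```text
clock: 5.85
eef_pos: [0.5388, 0.156, 0.1956]
ee_rot: [-0.002, -0.001, 1.0, -0.0]
ft_force: [0.3, 0.2, -4.4]
width: 0.739
grasp_force: 67.6
```

```bash
cat >> h.py <<'E'
def platenfit(pic=None):
    """grey foot rim and dark pad: fit ellipses' centres by hull centroids around the guess"""
    ci=manip.camera_info("wrist"); im=manip.read_camera("wrist")
    if pic: save(pic,im)
    for d in manip.mark_of("platen","wrist")[:2]:
        w=world(ci,d["centre"]); print("platen mark",round(d["p"],2),w.round(4))
    g=cv2.cvtColor(im,cv2.COLOR_RGB2GRAY); c0=proj(ci,w)
    m=(g>130).astype(np.uint8); n,l,st,ce=cv2.connectedComponentsWithStats(m)
    a=[(st[i,4],i) for i in range(1,n) if abs(ce[i]-c0).max()<25 and st[i,4]>800]
    print(st[[i for _,i in a]],c0)
    if a:
        print("foot fit",ringcentre(ci,l==max(a)[1],.048,.010,0.))
    hsv=np.zeros_like(g); cv2.circle(hsv,tuple(int(v) for v in c0),40,1,-1)
    m=((g<70)&(hsv>0)).astype(np.uint8); n,l,st,ce=cv2.connectedComponentsWithStats(m)
    i=1+np.argmax(st[1:,4]); print("dark",st[i],"fit",ringcentre(ci,l==i,.025,.001,.03))
E
python3 -c "
from h import *
platenfit('pics/w2.png'); delta(.54,.154,.2)"
```

```text
Traceback (most recent call last):
  File "h.py", line 51, in platenfit
    g=cv2.cvtColor(im,cv2.COLOR_RGB2GRAY); c0=proj(ci,w)
                                                      ^
UnboundLocalError: cannot access local variable 'w' where it is not associated with a value
```

View pics/w2.png

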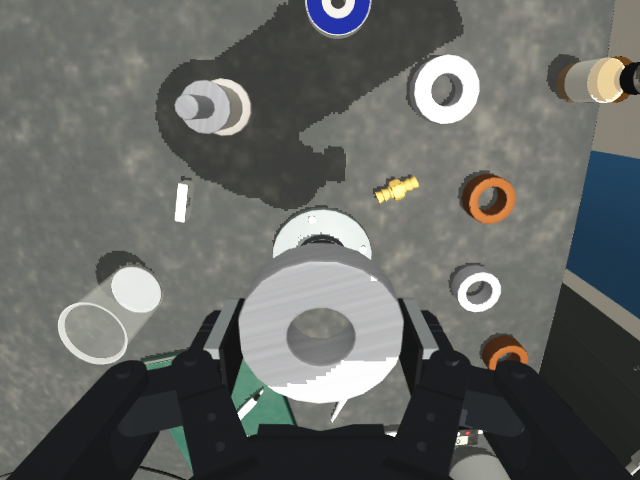

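The view shows the wide ring held level at (322,337), hiding the platen, with the foot's rim visible at (322,230). I'll back off 75 mm to see the platen.

Emit:
servo_tool:
  moves:
    - [1, [40, 0, 0], [0, 0, 0]]
    - [1, [75, 0, 0], [0, 0, 0]]
    - [1, [75, 0, 0], [0, 0, 0]]
    - [1, [75, 0, 0], [0, 0, 0]]
    - [1, [75, 0, 0], [0, 0, 0]]

```text
clock: 6.45
eef_pos: [0.465, 0.1531, 0.1976]
ee_rot: [0.0, 0.001, 1.0, 0.0]
ft_force: [-0.2, -0.7, -4.1]
width: 0.743
grasp_force: 67.6
```

```bash
sed -i 's/    """grey foot/    w=np.array([.588,.154,.03])\n    """grey foot/' h.py
python3 -c "
from h import *
platenfit('pics/w3.png')
look([('narrow_mid',.022,[(0,.02)]),('middle_mid',.0275,[(0,.02)]),('wide_mid',.033,[(0.195,.02)])])
delta(.588,.154,.2)"
```

```text
platen mark 0.78 [0.5878 0.161  0.0273]
[[  239   259   169   145 16474]] [328.56034635 329.91751158]
foot fit (array([0.60950597, 0.15739175]), 3.415294624420683)
dark [ 301  309   48   30 1053] fit (array([0.57842169, 0.15519693]), 0.5922275116982852)
narrow_mid mark 0.87 [0.5333 0.3084 0.0095] [476. 272.]
narrow_mid mark 0.62 [0.6222 0.3121 0.0123] [469. 348.]
narrow_mid fit 0.88 [0.5302 0.3102] 0.92
middle_mid mark 0.73 [0.4389 0.2578 0.0144] [438. 178.]
middle_mid mark 0.42 [0.4255 0.3801 0.0015] [562. 163.]
middle_mid mark 0.17 [0.4535 0.0709 0.0772] [210. 213.]
middle_mid fit 0.66 [0.4369 0.2591] 0.94
wide_mid mark 0.84 [0.461  0.1559 0.2116] [326. 321.]
wide_mid fit 0.86 [0.4666 0.1536] 1.02
t 6.9 pos [0.4647 0.1537 0.1972] F [-0.3 -0.  -4.4] w 0.74 g 67.6
d [-123.3    0.3   -2.9] turn [-0.0001 -0.0002 -0.0004]
```

View pics/w3.png

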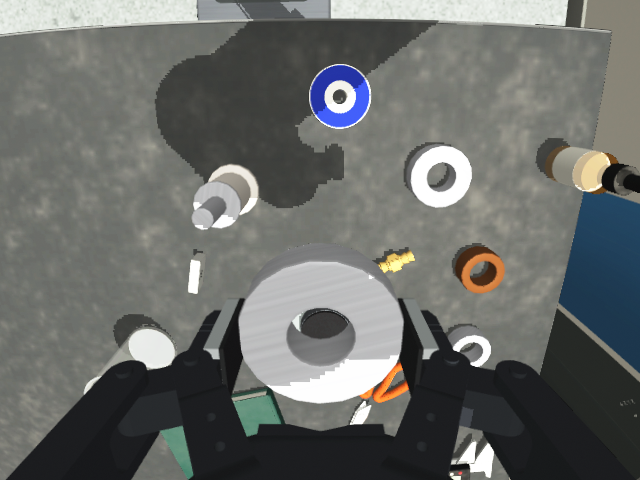

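That was the wrong way, because image-down is away from the base. The first fixed-camera pictures show the platen unobstructed, so I'll fit it there.

```bash
python3 - <<'E'
from h import *
for cam in ["top","scene"]:
    ci=manip.camera_info(cam); g=cv2.imread(f"pics/{cam}0.png"); hs=cv2.cvtColor(g,cv2.COLOR_BGR2HSV); g=cv2.cvtColor(g,cv2.COLOR_BGR2GRAY)
    c0=proj(ci,[.588,.154,.03]).astype(int)
    m=(g>120).astype(np.uint8); r=np.zeros_like(m); cv2.circle(r,tuple(int(v) for v in c0),32,1,-1); m&=r
    n,l,st,ce=cv2.connectedComponentsWithStats(m); i=1+np.argmax(st[1:,4]); print(cam,c0,st[i],ringcentre(ci,l==i,.048,.010,0.))
    cv2.circle(r:=np.zeros_like(m),tuple(int(v) for v in c0),19 if cam=="top" else 20,1,-1)
    m=((g<60)&(r>0)).astype(np.uint8); n,l,st,ce=cv2.connectedComponentsWithStats(m); i=1+np.argmax(st[1:,4]); print("dark",st[i],ringcentre(ci,l==i,.025,.001,.03))
ci=manip.camera_info("wrist"); manip.read_camera("wrist")
for d in manip.outline_of("wide_mid","wrist")[:1]: print("held",ringcentre(ci,d["mask"],.033,.02,.1987)); 
delta(.588,.154,.2)
E
```

```text
top [315 256] [ 283  224   64   63 2039] (array([0.59461978, 0.15554504]), 1.667714547242572)h.py:21: RuntimeWarning: invalid value encountered in divide
  M=cv2.moments(hull); c=np.array([M["m10"],M["m01"]])/M["m00"]
h.py:25: RuntimeWarning: invalid value encountered in divide
  q=cv2.moments(cv2.convexHull(pts)); cp=np.array([q["m10"],q["m01"]])/q["m00"]
Traceback (most recent call last):
  File "h.py", line 27, in ringcentre
    return p, M["m00"]/q["m00"]
              ~~~~~~~~^~~~~~~~~
ZeroDivisionError: float division by zero
```

```bash
python3 - <<'E'
from h import *
for cam in ["top","scene"]:
    ci=manip.camera_info(cam); g=cv2.cvtColor(cv2.imread(f"pics/{cam}0.png"),cv2.COLOR_BGR2GRAY)
    c0=proj(ci,[.588,.154,.03]).astype(int)
    print(g[c0[1],c0[0]-40:c0[0]+41:3])
    for lo in (145,160):
        _,l,st,ce=cv2.connectedComponentsWithStats((g>lo).astype(np.uint8))
        i=min((i for i in range(1,len(st)) if st[i,4]>700),key=lambda i:np.hypot(*(ce[i]-c0)))
        print(cam,st[i],ringcentre(ci,l==i,.048,.010,0.))
    cs=np.zeros_like(g); hull=cv2.convexHull(np.argwhere(l==i)[:,::-1].astype(np.int32)); cv2.fillPoly(cs,[hull],1)
    _,l,st,ce=cv2.connectedComponentsWithStats(((g<65)&(cs>0)).astype(np.uint8)); i=1+np.argmax(st[1:,4]); print("dark",st[i],ringcentre(ci,l==i,.025,.001,.03))
ci=manip.camera_info("wrist"); manip.read_camera("wrist")
for d in manip.outline_of("wide_mid","wrist")[:1]: print("held",ringcentre(ci,d["mask"],.033,.02,.1987)); 
delta(.588,.154,.2)
E
```

```text
[137 146 138 126 117 120 232 235 237 142  63  65  65  64  64  63  62  62
 233 231 228 218 116 118 121 120 121]
top [ 291  235   48   47 1271] (array([0.59097196, 0.15609034]), 0.9553037713813156)
top [ 291  235   48   47 1240] (array([0.59084103, 0.15622769]), 0.9454088556944084)
dark [304 246  23  24 325] (array([0.58762444, 0.15487857]), 0.7876177949041724)
[111 105 148 114 103 101 198 214 213  97  56  57  57  57  57  61  60 119
 210 201 197 115 116 115 120 122 115]
scene [299 238  49  38 962] (array([0.59140357, 0.15618664]), 0.8844709293957685)
scene [299 238  49  38 913] (array([0.5913018 , 0.15636162]), 0.869831236126002)
dark [311 241  24  21 295] (array([0.58773381, 0.16142282]), 0.7740091793881119)
t 7.0 pos [0.4646 0.1538 0.1972] F [ 0.2 -0.2 -3.7] w 0.738 g 67.6
d [-123.4    0.2   -2.8] turn [-0.0001 -0.0002 -0.0001]
```

Emit:
servo_tool:
  moves:
    - [1, [-40, 0, 0], [0, 0, 0]]
    - [1, [-80, 1, 0], [0, 0, 0]]
    - [1, [-120, 2, 0], [0, 0, 0]]
    - [1, [-155, 2, 0], [0, 0, 0]]
    - [1, [-155, 2, 0], [0, 0, 0]]
    - [1, [-155, 2, 0], [0, 0, 0]]
    - [1, [-155, 2, 0], [0, 0, 0]]

```text
clock: 7.7
eef_pos: [0.6191, 0.1557, 0.1973]
ee_rot: [-0.0, -0.0, 1.0, -0.0]
ft_force: [-0.9, -0.5, -4.0]
width: 0.736
grasp_force: 67.7
```

```bash
python3 - <<'E'
from h import *
ci=manip.camera_info("wrist"); im=manip.read_camera("wrist"); save("pics/w4.png",im)
g=cv2.cvtColor(im,cv2.COLOR_RGB2GRAY); c0=proj(ci,[.59,.156,.01]); print(c0)
for lo in (145,175):
    _,l,st,ce=cv2.connectedComponentsWithStats((g>lo).astype(np.uint8))
    i=min((i for i in range(1,len(st)) if st[i,4]>1500),key=lambda i:np.hypot(*(ce[i]-c0)))
    print(st[i],ringcentre(ci,l==i,.048,.010,0.))
cs=np.zeros_like(g); hull=cv2.convexHull(np.argwhere(l==i)[:,::-1].astype(np.int32)); cv2.fillPoly(cs,[hull],1)
_,l,st,ce=cv2.connectedComponentsWithStats(((g<65)&(cs>0)).astype(np.uint8)); i=1+np.argmax(st[1:,4]); print("dark",st[i],ringcentre(ci,l==i,.025,.016,.014))
for d in manip.mark_of("platen","wrist"): print(world(ci,d["centre"]))
for d in manip.mark_of("wide_mid","wrist"): print(world(ci,d["centre"]))
for d in manip.outline_of("wide_mid","wrist"): print("held",ringcentre(ci,d["mask"],.033,.02,.1987)); 
delta(.59,.156,.2)
E
```

```text
[320.90455163 173.61736761]
[ 271  119  105  105 5710] (array([0.5895764, 0.1580778]), 0.9642919654061731)
[ 290  120   86  104 3654] (array([0.59158631, 0.16592307]), 0.7602643050729997)
dark [ 295  147   56   57 2495] (array([0.58926587, 0.15709257]), 0.8834277715874437)
[0.58682436 0.15813069 0.03070313]
[0.61521069 0.15959788 0.21235047]
held (array([0.61823563, 0.15605181]), 0.9661309242225342)
t 7.9 pos [0.6191 0.1559 0.1981] F [ 0.5 -0.2 -3.9] w 0.735 g 67.7
d [29.1  0.1 -1.9] turn [0.0005 0.0009 0.0004]
```

View pics/w4.png

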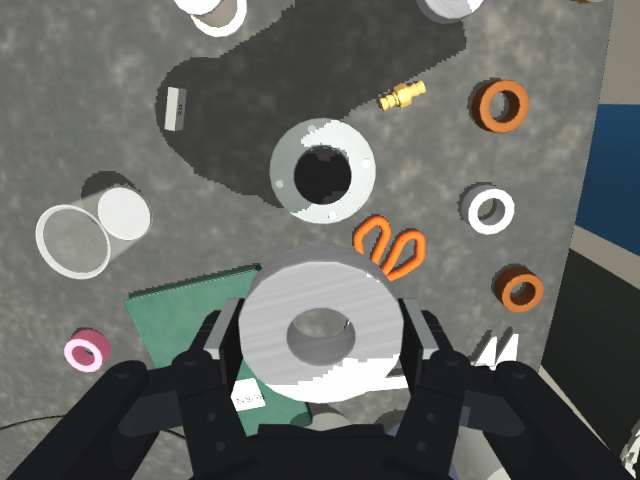

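The view shows the platen unobstructed at (322,174) and the wide ring held at (322,337). All the estimates agree on a platen centre near (0.590, 0.157). Lowering onto it.

Emit:
servo_tool:
  moves:
    - [1, [28, 1, 0], [0, 0, 0]]
    - [1, [28, 1, 30], [0, 0, 0]]
    - [1, [28, 1, 70], [0, 0, 0]]
    - [1, [28, 1, 110], [0, 0, 0]]
    - [1, [28, 1, 140], [0, 0, 0]]
    - [1, [28, 1, 155], [0, 0, 0]]
    - [1, [28, 1, 162], [0, 0, 0]]
    - [1, [28, 1, 165], [0, 0, 0]]
    - [1, [28, 1, 166], [0, 0, 0]]
    - [1, [28, 1, 166], [0, 0, 0]]
    - [1, [28, 1, 166], [0, 0, 0]]

```text
clock: 9.0
eef_pos: [0.5922, 0.157, 0.0324]
ee_rot: [0.001, 0.0, 1.0, 0.0]
ft_force: [0.0, -0.1, -3.9]
width: 0.739
grasp_force: 67.6
```

```bash
python3 -c "
from h import *
delta(.591,.157,.0285)"
```

```text
t 9.0 pos [0.5922 0.157  0.0324] F [ 0.  -0.1 -3.9] w 0.739 g 67.6
d [1.2 0.  3.9] turn [ 0.0008  0.0018 -0.0001]
```

Emit:
servo_tool:
  moves:
    - [1, [1, 0, 1], [0, 0, 0]]
    - [1, [1, 0, 2], [0, 0, 0]]
    - [1, [1, 0, 3], [0, 0, 0]]
    - [1, [1, 0, 3.5], [0, 0, 0]]
    - [1, [1, 0, 3.5], [0, 0, 0]]
    - [1, [1, 0, 3.5], [0, 0, 0]]

```text
clock: 9.6
eef_pos: [0.5907, 0.1567, 0.0286]
ee_rot: [0.0, 0.0, 1.0, 0.0]
ft_force: [-4.6, 0.2, 5.5]
width: 0.741
grasp_force: 68.6
```

Contact. Release, retract and look.

Emit:
servo_tool:
  moves:
    - [-1, [0, 0, 0], [0, 0, 0]]
    - [-1, [0, 0, 0], [0, 0, 0]]
    - [-1, [0, 0, 0], [0, 0, 0]]
    - [-1, [0, 0, 0], [0, 0, 0]]
    - [-1, [0, 0, -20], [0, 0, 0]]
    - [-1, [0, 0, -60], [0, 0, 0]]
    - [-1, [0, 0, -110], [0, 0, 0]]
    - [-1, [25, 0, -150], [0, 0, 0]]
    - [-1, [45, 0, -172], [0, 0, 0]]
    - [-1, [45, 0, -172], [0, 0, 0]]
    - [-1, [45, 0, -172], [0, 0, 0]]

```text
clock: 10.7
eef_pos: [0.5456, 0.157, 0.2005]
ee_rot: [0.001, -0.0, 1.0, 0.001]
ft_force: [0.3, 0.6, 0.5]
width: 1.001
grasp_force: 0.0
```

```bash
python3 - <<'E'
from h import *
ci=look([('wide_mid',.033,[(.03,.02)])],'pics/w5.png')
ci=manip.camera_info("top"); manip.read_camera("top")
for d in manip.outline_of("wide_mid","top"): print("top",round(d["p"],2),ringcentre(ci,d["mask"],.033,.02,.03))
im=cv2.imread("pics/w5.png"); g=cv2.cvtColor(im,cv2.COLOR_BGR2GRAY)
delta(.395,.259,.2)
E
```

```text
wide_mid mark 0.67 [0.5919 0.1603 0.0446] [324. 265.]
wide_mid fit 0.97 [0.5899 0.1568] 0.95
t 10.95 pos [0.5455 0.1565 0.1984] F [-0.5 -0.   0.6] w 1.0 g 0.0
d [150.6 102.4  -1.4] turn [-0.0012 -0.0021 -0.0005]
```

View pics/w5.png

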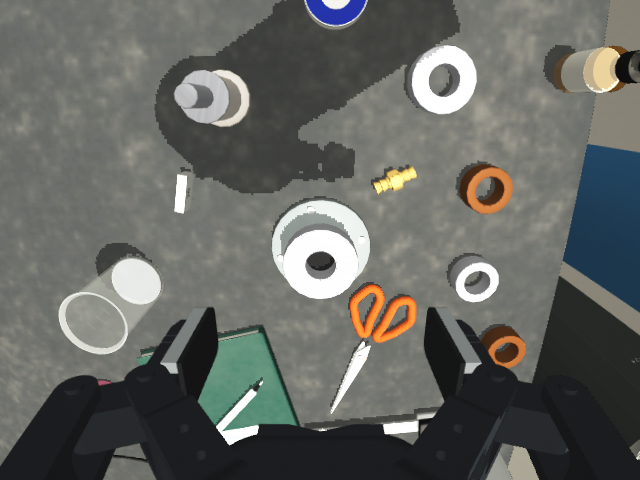

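The wide ring sits flat and centred at (320,262), with a fit of (0.590, 0.157). Next, the middle ring at (0.437, 0.259).

Emit:
servo_tool:
  moves:
    - [-1, [30, 30, 0], [0, 0, 0]]
    - [-1, [65, 62, 0], [0, 0, 0]]
    - [-1, [100, 95, 0], [0, 0, 0]]
    - [-1, [108.5, 102.5, 30], [0, 0, 0]]
    - [-1, [108.5, 102.5, 80], [0, 0, 0]]
    - [-1, [108.5, 102.5, 125], [0, 0, 0]]
    - [-1, [108.5, 102.5, 160], [0, 0, 0]]
    - [-1, [108.5, 102.5, 185], [0, 0, 0]]
    - [-1, [108.5, 102.5, 197], [0, 0, 0]]
    - [-1, [108.5, 102.5, 199], [0, 0, 0]]
    - [-1, [108.5, 102.5, 199], [0, 0, 0]]
    - [-1, [108.5, 102.5, 199], [0, 0, 0]]

```text
clock: 12.15
eef_pos: [0.4381, 0.26, 0.0021]
ee_rot: [0.001, -0.0, 1.0, 0.001]
ft_force: [0.5, 0.1, 0.1]
width: 0.997
grasp_force: 0.0
```

Emit:
servo_tool:
  force: 50
  moves:
    - [1, [0, 0, 0], [0, 0, 0]]
    - [1, [0, 0, 0], [0, 0, 0]]
    - [1, [0, 0, 0], [0, 0, 0]]
    - [1, [0, 0, 0], [0, 0, 0]]
    - [1, [0, 0, 0], [0, 0, 0]]
    - [1, [0, 0, 0], [0, 0, 0]]

```text
clock: 12.75
eef_pos: [0.4375, 0.2595, 0.0022]
ee_rot: [0.001, -0.0, 1.0, 0.0]
ft_force: [-1.7, -0.6, 8.8]
width: 0.631
grasp_force: 51.0
```

Emit:
servo_tool:
  moves:
    - [1, [0, 0, -5], [0, 0, 0]]
    - [1, [0, 0, -20], [0, 0, 0]]
    - [1, [0, 0, -50], [0, 0, 0]]
    - [1, [0, 0, -95], [0, 0, 0]]
    - [1, [0, 0, -140], [0, 0, 0]]
    - [1, [0, 0, -180], [0, 0, 0]]
    - [1, [-35, -20, -198], [0, 0, 0]]
    - [1, [-75, -42, -198], [0, 0, 0]]
    - [1, [-115, -65, -198], [0, 0, 0]]
    - [1, [-155, -90, -198], [0, 0, 0]]
    - [1, [-183, -102.5, -198], [0, 0, 0]]
    - [1, [-183, -102.5, -198], [0, 0, 0]]

```text
clock: 13.95
eef_pos: [0.6221, 0.1542, 0.1965]
ee_rot: [-0.001, 0.002, 1.0, -0.001]
ft_force: [0.7, 1.0, -3.0]
width: 0.622
grasp_force: 53.5
```

Emit:
servo_tool:
  moves:
    - [1, [0, 0, 0], [0, 0, 0]]
    - [1, [0, 0, 0], [0, 0, 0]]

```text
clock: 14.15
eef_pos: [0.6193, 0.1571, 0.1986]
ee_rot: [-0.0, -0.0, 1.0, 0.0]
ft_force: [-0.4, 0.8, -2.8]
width: 0.625
grasp_force: 53.5
```

```bash
python3 - <<'E'
from h import *
look([('wide_mid',.033,[(.03,.02)]),('middle_mid',.0275,[(.1975,.02)])],'pics/w6.png')
look([('narrow_mid',.022,[(0,.02)])])
delta(.59,.157,.0522)
E
```

```text
wide_mid mark 0.72 [0.5918 0.1612 0.0414] [326. 182.]
wide_mid fit 0.81 [0.5896 0.1567] 0.97
middle_mid fit 0.93 [0.6182 0.1574] 0.93
narrow_mid mark 0.9 [0.6218 0.3068 0.0117] [480. 208.]
narrow_mid mark 0.7 [0.7045 0.354  0.0104] [513. 286.]
narrow_mid mark 0.6 [ 0.7827 -0.1013  0.011 ] [ 88. 348.]
narrow_mid fit 0.96 [ 0.7845 -0.1034] 0.92
narrow_mid fit 0.93 [0.7066 0.3571] 0.94
narrow_mid fit 0.83 [0.5301 0.31  ] 0.93
t 14.55 pos [0.6198 0.157  0.199 ] F [-0.2 -0.5 -2.8] w 0.629 g 53.5
d [ 29.9  -0.  146.8] turn [0.0002 0.0002 0.0004]
```

Emit:
servo_tool:
  moves:
    - [1, [28.5, 0, 0], [0, 0, 0]]
    - [1, [28.5, 0, 35], [0, 0, 0]]
    - [1, [28.5, 0, 75], [0, 0, 0]]
    - [1, [28.5, 0, 110], [0, 0, 0]]
    - [1, [28.5, 0, 130], [0, 0, 0]]
    - [1, [28.5, 0, 138], [0, 0, 0]]
    - [1, [28.5, 0, 142], [0, 0, 0]]
    - [1, [28.5, 0, 143], [0, 0, 0]]
    - [1, [28.5, 0, 143], [0, 0, 0]]
    - [1, [28.5, 0, 143], [0, 0, 0]]

```text
clock: 15.55
eef_pos: [0.5924, 0.157, 0.0571]
ee_rot: [0.001, 0.0, 1.0, 0.0]
ft_force: [0.3, 0.2, -3.0]
width: 0.624
grasp_force: 53.5
```

Emit:
servo_tool:
  moves:
    - [1, [0, 0, 1], [0, 0, 0]]
    - [1, [0, 0, 2], [0, 0, 0]]
    - [1, [0, 0, 3], [0, 0, 0]]
    - [1, [0, 0, 3.5], [0, 0, 0]]
    - [1, [0, 0, 3.5], [0, 0, 0]]
    - [1, [0, 0, 3.5], [0, 0, 0]]

```text
clock: 16.15
eef_pos: [0.5916, 0.1567, 0.0524]
ee_rot: [-0.0, 0.0, 1.0, -0.0]
ft_force: [-1.6, 0.6, -1.0]
width: 0.626
grasp_force: 53.6
```

Light contact. One more millimetre and then release.

Emit:
servo_tool:
  moves:
    - [1, [0.5, 0, 0.7], [0, 0, 0]]
    - [1, [0.5, 0, 0.7], [0, 0, 0]]
    - [-1, [0.5, 0, 0.7], [0, 0, 0]]
    - [-1, [0.5, 0, 0.7], [0, 0, 0]]
    - [-1, [0.5, 0, 0.7], [0, 0, 0]]
    - [-1, [0.5, 0, 0.7], [0, 0, 0]]
    - [-1, [0, 0, -20], [0, 0, 0]]
    - [-1, [0, 0, -60], [0, 0, 0]]
    - [-1, [0, 0, -110], [0, 0, 0]]
    - [-1, [0, 0, -148], [0, 0, 0]]
    - [-1, [0, 0, -148], [0, 0, 0]]

```text
clock: 17.25
eef_pos: [0.5947, 0.1574, 0.2075]
ee_rot: [0.006, -0.0, 1.0, 0.002]
ft_force: [0.1, -0.0, -0.0]
width: 0.997
grasp_force: 0.0
```

```bash
python3 - <<'E'
from h import *
delta(.622,.312,.0)
E
```

```text
t 17.25 pos [0.5947 0.1574 0.2075] F [ 0.1 -0.  -0. ] w 0.997 g 0.0
d [-24.8 153.8 208.4] turn [0.0039 0.0121 0.0002]
```

Emit:
servo_tool:
  moves:
    - [-1, [23, 40, 0], [0, 0, 0]]
    - [-1, [46, 75, 0], [0, 0, 0]]
    - [-1, [46, 75, 0], [0, 0, 0]]
    - [-1, [46, 75, 0], [0, 0, 0]]
    - [-1, [46, 75, 0], [0, 0, 0]]

```text
clock: 17.75
eef_pos: [0.5458, 0.2313, 0.2001]
ee_rot: [-0.0, 0.0, 1.0, -0.0]
ft_force: [0.6, 0.6, 0.4]
width: 0.997
grasp_force: 0.0
```

```bash
python3 - <<'E'
from h import *
look([('wide_mid',.033,[(.03,.02)]),('middle_mid',.0275,[(.05,.02)]),('narrow_mid',.022,[(0,.02)])],'pics/w7.png')
delta(.622,.312,.0)
E
```

```text
wide_mid mark 0.83 [0.5925 0.1581 0.0421] [238. 264.]
wide_mid fit 0.8 [0.583  0.1604] 0.71
wide_mid fit 0.29 [0.4538 0.0917] 0.31
middle_mid mark 0.72 [0.4514 0.0708 0.0802] [90. 99.]
middle_mid mark 0.68 [0.5924 0.158  0.0632] [233. 274.]
middle_mid fit 0.72 [0.5916 0.1566] 0.95
narrow_mid mark 0.72 [0.6218 0.3109 0.0112] [401. 279.]
narrow_mid mark 0.68 [0.7042 0.3546 0.0109] [435. 348.]
narrow_mid mark 0.66 [0.5345 0.3078 0.0111] [404. 193.]
narrow_mid fit 0.82 [0.622  0.3113] 0.95
narrow_mid fit 0.64 [0.5302 0.31  ] 0.91
narrow_mid fit 0.58 [0.7082 0.3413] 0.18
t 18.1 pos [0.5459 0.2313 0.2002] F [ 0.2  0.7 -1.1] w 0.999 g 0.0
d [-76.1  80.8 200.2] turn [-0.    -0.    -0.001]
```

View pics/w7.png

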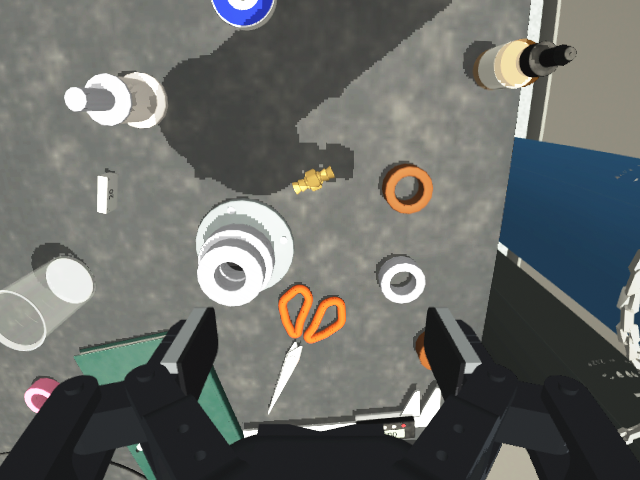

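The middle ring sits concentric on the wide one at (232,272). The steel narrow ring is at (401,280), at (0.622, 0.311), and the brown one is at (409,188). Grasping the narrow ring.

Emit:
servo_tool:
  force: 40
  moves:
    - [-1, [-35, 37, 0], [0, 0, 0]]
    - [-1, [-76, 80, 10], [0, 0, 0]]
    - [-1, [-76, 80, 55], [0, 0, 0]]
    - [-1, [-76, 80, 100], [0, 0, 0]]
    - [-1, [-76, 80, 140], [0, 0, 0]]
    - [-1, [-76, 80, 170], [0, 0, 0]]
    - [-1, [-76, 80, 190], [0, 0, 0]]
    - [-1, [-76, 80, 199], [0, 0, 0]]
    - [-1, [-76, 80, 199], [0, 0, 0]]
    - [-1, [-76, 80, 199], [0, 0, 0]]
    - [-1, [-76, 80, 199], [0, 0, 0]]

```text
clock: 19.2
eef_pos: [0.6227, 0.3123, 0.0032]
ee_rot: [0.001, 0.0, 1.0, 0.001]
ft_force: [-0.2, -0.5, -0.8]
width: 1.008
grasp_force: 0.0
```

Emit:
servo_tool:
  force: 40
  moves:
    - [1, [0, 0, 0], [0, 0, 0]]
    - [1, [0, 0, 0], [0, 0, 0]]
    - [1, [0, 0, 0], [0, 0, 0]]
    - [1, [0, 0, 0], [0, 0, 0]]
    - [1, [0, 0, 0], [0, 0, 0]]
    - [1, [0, 0, 0], [0, 0, 0]]
    - [1, [0, 0, 0], [0, 0, 0]]
    - [1, [0, 0, 0], [0, 0, 0]]

```text
clock: 20.0
eef_pos: [0.622, 0.3118, 0.0022]
ee_rot: [0.001, -0.0, 1.0, 0.0]
ft_force: [-2.0, -0.9, 5.3]
width: 0.498
grasp_force: 40.8
```

Emit:
servo_tool:
  moves:
    - [1, [0, 0, -5], [0, 0, 0]]
    - [1, [0, 0, -20], [0, 0, 0]]
    - [1, [0, 0, -50], [0, 0, 0]]
    - [1, [0, 0, -95], [0, 0, 0]]
    - [1, [0, 0, -140], [0, 0, 0]]
    - [1, [0, 0, -180], [0, 0, 0]]
    - [1, [0, -35, -198], [0, 0, 0]]
    - [1, [0, -75, -198], [0, 0, 0]]
    - [1, [0, -115, -198], [0, 0, 0]]
    - [1, [0, -155, -198], [0, 0, 0]]
    - [1, [0, -155, -198], [0, 0, 0]]
    - [1, [0, -155, -198], [0, 0, 0]]

```text
clock: 21.2
eef_pos: [0.6213, 0.1558, 0.1989]
ee_rot: [-0.001, 0.001, 1.0, 0.0]
ft_force: [0.8, -0.7, -1.3]
width: 0.495
grasp_force: 41.0
```

Emit:
servo_tool:
  moves:
    - [1, [0, 0, 0], [0, 0, 0]]
    - [1, [0, 0, 0], [0, 0, 0]]

```text
clock: 21.4
eef_pos: [0.6214, 0.1578, 0.1988]
ee_rot: [-0.0, -0.0, 1.0, -0.0]
ft_force: [0.5, -0.2, -1.9]
width: 0.494
grasp_force: 41.0
```

```bash
python3 - <<'E'
from h import *
look([('middle_mid',.0275,[(.05,.02)]),('narrow_mid',.022,[(.1975,.02)])],'pics/w8.png')
delta(.592,.157,.0722)
E
```

```text
middle_mid mark 0.97 [0.5914 0.1539 0.0637] [315. 184.]
middle_mid mark 0.42 [0.5883 0.1597 0.0313] [323. 173.]
middle_mid fit 0.97 [0.5909 0.1567] 0.96
narrow_mid mark 0.89 [0.5347 0.308  0.0132] [495. 109.]
narrow_mid mark 0.8 [0.6216 0.1569 0.2079] [318. 323.]
narrow_mid mark 0.79 [ 0.781  -0.102   0.0097] [ 86. 345.]
narrow_mid fit 0.82 [0.6048 0.2377] 0.16
narrow_mid fit 0.8 [0.5346 0.218 ] 0.15
narrow_mid fit 0.79 [0.6212 0.158 ] 0.93
t 21.65 pos [0.6216 0.1573 0.1992] F [-1.2 -0.  -1.9] w 0.499 g 41.0
d [ 29.6  -0.3 127. ] turn [-0.     -0.0001  0.0005]
```

Emit:
servo_tool:
  moves:
    - [1, [30.5, -0.7, 0], [0, 0, 0]]
    - [1, [30.5, -0.7, 35], [0, 0, 0]]
    - [1, [30.5, -0.7, 70], [0, 0, 0]]
    - [1, [30.5, -0.7, 95], [0, 0, 0]]
    - [1, [30.5, -0.7, 112], [0, 0, 0]]
    - [1, [30.5, -0.7, 119], [0, 0, 0]]
    - [1, [30.5, -0.7, 122], [0, 0, 0]]
    - [1, [30.5, -0.7, 123], [0, 0, 0]]
    - [1, [30.5, -0.7, 123], [0, 0, 0]]
    - [1, [30.5, -0.7, 123], [0, 0, 0]]

```text
clock: 22.65
eef_pos: [0.5917, 0.1563, 0.0773]
ee_rot: [0.001, 0.0, 1.0, 0.0]
ft_force: [0.1, 0.5, -2.0]
width: 0.498
grasp_force: 41.0
```

Emit:
servo_tool:
  moves:
    - [1, [0, 0, 1], [0, 0, 0]]
    - [1, [0, 0, 2], [0, 0, 0]]
    - [1, [0, 0, 3], [0, 0, 0]]
    - [1, [0, 0, 4], [0, 0, 0]]
    - [1, [0, 0, 4.5], [0, 0, 0]]
    - [1, [0, 0, 4.5], [0, 0, 0]]

```text
clock: 23.25
eef_pos: [0.5911, 0.156, 0.0722]
ee_rot: [0.0, 0.0, 1.0, -0.0]
ft_force: [-1.7, -0.3, 2.4]
width: 0.499
grasp_force: 41.3
```

Emit:
servo_tool:
  moves:
    - [-1, [0, 0, 0], [0, 0, 0]]
    - [-1, [0, 0, 0], [0, 0, 0]]
    - [-1, [0, 0, 0], [0, 0, 0]]
    - [-1, [0, 0, 0], [0, 0, 0]]
    - [-1, [0, 0, -20], [0, 0, 0]]
    - [-1, [0, 0, -60], [0, 0, 0]]
    - [-1, [0, 0, -100], [0, 0, 0]]
    - [-1, [35, -17, -130], [0, 0, 0]]
    - [-1, [75, -36, -130], [0, 0, 0]]
    - [-1, [115, -55, -130], [0, 0, 0]]
    - [-1, [155, -75, -130], [0, 0, 0]]
    - [-1, [175, -84, -130], [0, 0, 0]]

```text
clock: 24.45
eef_pos: [0.4135, 0.0706, 0.2021]
ee_rot: [0.0, 0.0, 1.0, 0.0]
ft_force: [0.6, 1.6, 0.2]
width: 1.003
grasp_force: 0.0
```

Emit:
servo_tool:
  moves:
    - [-1, [0, 0, 0], [0, 0, 0]]
    - [-1, [0, 0, 0], [0, 0, 0]]
    - [-1, [0, 0, 0], [0, 0, 0]]

```text
clock: 24.75
eef_pos: [0.4168, 0.0724, 0.2018]
ee_rot: [0.0, 0.0, 1.0, 0.0]
ft_force: [-0.1, 0.7, 0.3]
width: 1.0
grasp_force: 0.0
```

```bash
python3 - <<'E'
from h import *
look([('narrow_mid',.022,[(.07,.02)]),('pin_grip',.008,[]),('pin_holder',.024,[])],'pics/w9.png')
for cam in ('top','scene'):
    ci=manip.camera_info(cam); manip.read_camera(cam)
    for n,r,z in (("wide_mid",.033,.03),("middle_mid",.0275,.05),("narrow_mid",.022,.07)):
        for d in manip.outline_of(n,cam)[:4]: print(cam,n,ringcentre(ci,d["mask"],r,.02,z))
delta(.4535,.072,.2)
E
```

```text
narrow_mid mark 0.95 [0.5324 0.306  0.0126] [541. 312.]
narrow_mid mark 0.71 [0.5908 0.1553 0.0832] [411. 409.]
pin_grip mark 0.66 [0.4508 0.07   0.0767] [317. 266.]
pin_holder mark 0.58 [ 4.538e-01  6.860e-02 -2.000e-04] [317. 238.]
top wide_mid (array([0.58720598, 0.15504533]), 0.8083087743105639)
top middle_mid (array([0.58344499, 0.15424635]), 0.6064594216393461)
top narrow_mid (array([0.59299297, 0.15544331]), 0.8749099010960756)
top narrow_mid (array([ 0.74880353, -0.08377311]), 0.3283805894733974)
top narrow_mid (array([0.68787199, 0.34207128]), 0.6808967785323148)
top narrow_mid (array([0.52339907, 0.29771371]), 0.8030649416064471)
scene wide_mid (array([0.58052951, 0.16141284]), 0.6863442254826945)
scene middle_mid (array([0.58360116, 0.16120628]), 0.6876615496618417)
scene narrow_mid (array([0.48808033, 0.32563719]), 0.7128297613743985)
scene narrow_mid (array([0.64414609, 0.36788871]), 0.7715742542285302)
scene narrow_mid (array([0.59177815, 0.15790799]), 0.7900062655241866)
scene narrow_mid (array([ 0.71712431, -0.04638522]), 0.8200835712963882)
t 25.4 pos [0.4161 0.0721 0.2018] F [0.2 0.6 1. ] w 1.002 g 0.0
d [-37.4  -0.    1.8] turn [ 0.      0.     -0.0002]
```

View pics/w9.png

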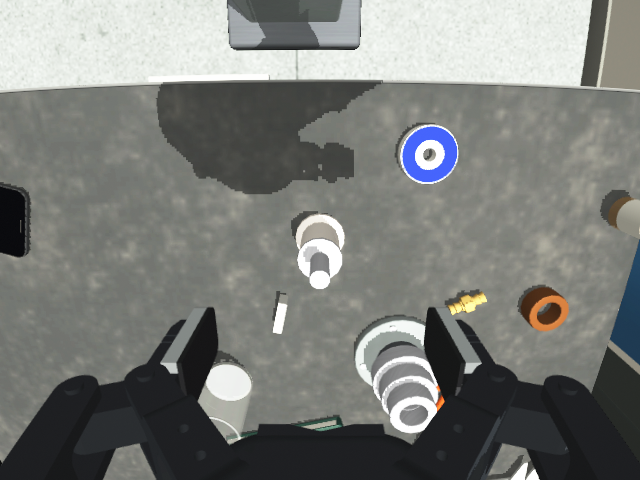

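The stack is tidy, with the narrow ring on top at (412,410). The pin is upright, with the knob top at (319,281), the collar at (320,260) and the holder foot at (320,235).

```bash
python3 - <<'E'
from h import *
ci=manip.camera_info("wrist"); im=manip.read_camera("wrist"); g=cv2.cvtColor(im,cv2.COLOR_RGB2GRAY)
c=g[205:300,280:360]; cv2.imwrite("pics/pincrop.png",cv2.resize(c,None,fx=6,fy=6,interpolation=cv2.INTER_NEAREST))
for px,z in (((319.5,281),.098),((320,260),.06)): print(ray(ci,px,z))
for r,zs in ((.008,.098),(.019,.06),(.024,0.)): print([proj(ci,[.4525+r*a,.072+r*b,zs]).round(1).tolist() for a,b in ((0,0),(1,0),(-1,0),(0,1),(0,-1))])
E
```

```text
[0.45227909 0.07139328 0.098     ]
[0.45154186 0.07166078 0.06      ]
[[320.3, 281.3], [320.3, 290.9], [320.3, 271.4], [331.1, 281.3], [309.5, 281.3]]
[[320.4, 261.1], [320.4, 281.6], [320.4, 239.7], [343.1, 261.1], [297.7, 261.0]]
[[320.5, 237.2], [320.5, 259.6], [320.5, 213.8], [344.8, 237.2], [296.2, 237.2]]
```

View pics/pincrop.png

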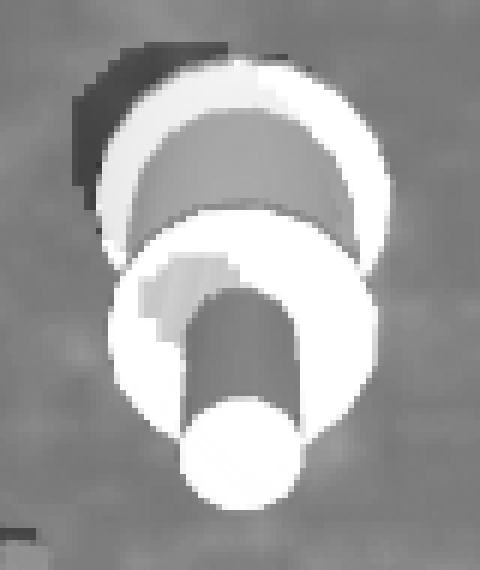

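The knob and collar edges match an upright pin at (0.452, 0.072). Lowering over the knob.

Emit:
servo_tool:
  moves:
    - [-1, [-36, 0, 0], [0, 0, 0]]
    - [-1, [-36, 0, 20], [0, 0, 0]]
    - [-1, [-36, 0, 50], [0, 0, 0]]
    - [-1, [-36, 0, 80], [0, 0, 0]]
    - [-1, [-36, 0, 105], [0, 0, 0]]
    - [-1, [-36, 0, 122], [0, 0, 0]]
    - [-1, [-36, 0, 132], [0, 0, 0]]
    - [-1, [-36, 0, 137], [0, 0, 0]]
    - [-1, [-36, 0, 137], [0, 0, 0]]
    - [-1, [-36, 0, 137], [0, 0, 0]]

```text
clock: 26.45
eef_pos: [0.4528, 0.0723, 0.0656]
ee_rot: [0.001, -0.0, 1.0, 0.0]
ft_force: [-0.7, 0.1, -0.7]
width: 1.002
grasp_force: 0.0
```

```bash
python3 - <<'E'
from h import *
delta(.452,.072,.064)
E
```

```text
t 26.45 pos [0.4528 0.0723 0.0656] F [-0.7  0.1 -0.7] w 1.002 g 0.0
d [ 0.8 -0.3  1.6] turn [0.0005 0.0015 0.    ]
```

Emit:
servo_tool:
  force: 30
  moves:
    - [0.3, [0.5, 0, 0], [0, 0, 0]]
    - [0.4, [0.5, 0, 0], [0, 0, 0]]
    - [0.45, [0.5, 0, 0], [0, 0, 0]]
    - [0.5, [0.5, 0, 0], [0, 0, 0]]
    - [0.6, [0.5, 0, 0], [0, 0, 0]]
    - [0.7, [0.5, 0, 0], [0, 0, 0]]
    - [0.8, [0.5, 0, 0], [0, 0, 0]]
    - [1, [0.5, 0, 0], [0, 0, 0]]
    - [1, [0.5, 0, 0], [0, 0, 0]]
    - [1, [0.5, 0, 0], [0, 0, 0]]
    - [1, [0.5, 0, 0], [0, 0, 0]]

```text
clock: 27.55
eef_pos: [0.4516, 0.072, 0.0649]
ee_rot: [0.0, 0.0, 1.0, -0.0]
ft_force: [0.1, 0.1, 1.4]
width: 0.175
grasp_force: 29.2
```

```bash
python3 - <<'E'
from h import *
delta(.452,.072,.19)
ci=manip.camera_info("scene"); manip.read_camera("scene")
for n in ("pin_holder","pin_grip"):
    for d in manip.mark_of(n,"scene")[:1]: print(n,world(ci,d["centre"]))
E
```

```text
t 27.55 pos [0.4516 0.072  0.0649] F [0.1 0.1 1.4] w 0.175 g 29.2
d [  -0.4   -0.  -125.1] turn [-0.      0.0001 -0.0001]
pin_holder [ 0.4509446   0.07314379 -0.00155841]
pin_grip [0.45257215 0.07486989 0.08368308]
```

Gripped. Draw it straight up slowly until the shaft is clear, then up to the travel height.

Emit:
servo_tool:
  moves:
    - [1, [0, 0, -3], [0, 0, 0]]
    - [1, [0, 0, -8], [0, 0, 0]]
    - [1, [0, 0, -14], [0, 0, 0]]
    - [1, [0, 0, -20], [0, 0, 0]]
    - [1, [0, 0, -27], [0, 0, 0]]
    - [1, [0, 0, -34], [0, 0, 0]]
    - [1, [0, 0, -41], [0, 0, 0]]
    - [1, [0, 0, -48], [0, 0, 0]]
    - [1, [0, 0, -60], [0, 0, 0]]
    - [1, [0, 0, -85], [0, 0, 0]]
    - [1, [0, 0, -115], [0, 0, 0]]
    - [1, [0, 0, -130], [0, 0, 0]]

```text
clock: 28.9
eef_pos: [0.4525, 0.0722, 0.1977]
ee_rot: [0.002, -0.0, 1.0, 0.0]
ft_force: [-0.0, -0.1, -1.1]
width: 0.177
grasp_force: 29.2
```

Emit:
servo_tool:
  moves:
    - [1, [-35, 21, 0], [0, 0, 0]]
    - [1, [-75, 45, 0], [0, 0, 0]]
    - [1, [-110, 67, 0], [0, 0, 0]]
    - [1, [-139, 85, 0], [0, 0, 0]]
    - [1, [-170, 85, 0], [0, 0, 0]]
    - [1, [-170, 85, 0], [0, 0, 0]]
    - [1, [-170, 85, 0], [0, 0, 0]]
    - [1, [-170, 85, 0], [0, 0, 0]]

```text
clock: 29.7
eef_pos: [0.6211, 0.1569, 0.1952]
ee_rot: [0.0, 0.0, 1.0, 0.0]
ft_force: [-0.1, -1.0, -1.0]
width: 0.172
grasp_force: 29.3
```

```bash
python3 - <<'E'
from h import *
look([('narrow_mid',.022,[(.07,.02)]),('pin_grip',.008,[])],'pics/w10.png')
ci=manip.camera_info("scene"); manip.read_camera("scene")
for d in manip.mark_of("pin_holder","scene")[:1]: print("holder",world(ci,d["centre"]))
ci=manip.camera_info("wrist")
for z in (.09,): print([proj(ci,[.5905+.013*a,.1567+.013*b,z]).round(1).tolist() for a,b in ((0,0),(1,0),(-1,0),(0,1),(0,-1))])
delta(.59,.157,.19)
E
```

```text
narrow_mid mark 0.97 [0.532  0.3078 0.0093] [496. 106.]
narrow_mid mark 0.82 [ 0.7832 -0.1035  0.0109] [ 84. 350.]
narrow_mid mark 0.59 [0.7047 0.3549 0.0108] [517. 287.]
narrow_mid fit 0.95 [0.591  0.1561] 0.97
narrow_mid fit 0.94 [ 0.7309 -0.0473] 0.59
narrow_mid fit 0.67 [0.6698 0.3141] 0.56
pin_grip mark 0.83 [0.6207 0.1543 0.2088] [314. 328.]
holder [ 0.45212607  0.07463794 -0.00127266]
[[320.0, 191.3], [320.0, 209.7], [320.0, 172.4], [339.0, 191.4], [301.0, 191.3]]
t 30.0 pos [0.6212 0.157  0.1954] F [ 0.5 -0.  -0.9] w 0.176 g 29.3
d [31.3  0.   5.3] turn [ 0.0003  0.0005 -0.0001]
```

View pics/w10.png

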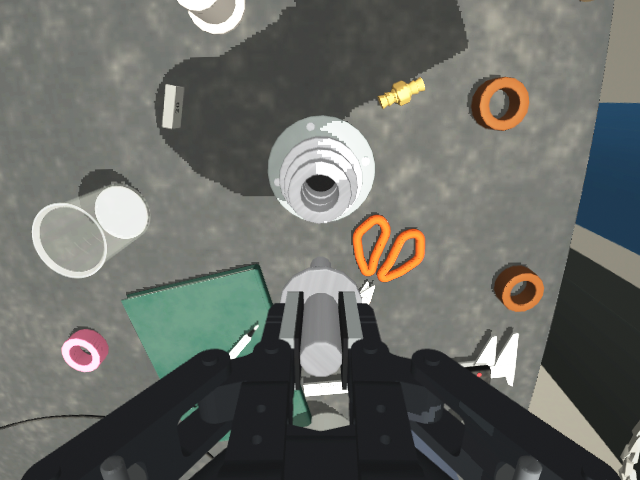

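The view shows the pin held upright at (321,320), with its bore target at (320,191) and the holder still standing. Moving over the bore and lowering.

Emit:
servo_tool:
  moves:
    - [1, [30.3, -0.4, 0], [0, 0, 0]]
    - [1, [30.3, -0.4, 0], [0, 0, 0]]
    - [1, [30.3, -0.4, 25], [0, 0, 0]]
    - [1, [30.3, -0.4, 45], [0, 0, 0]]
    - [1, [30.3, -0.4, 60], [0, 0, 0]]
    - [1, [30.3, -0.4, 75], [0, 0, 0]]
    - [1, [30.3, -0.4, 85], [0, 0, 0]]
    - [1, [30.3, -0.4, 91], [0, 0, 0]]
    - [1, [30.3, -0.4, 93], [0, 0, 0]]
    - [1, [30.3, -0.4, 93], [0, 0, 0]]
    - [1, [30.3, -0.4, 93], [0, 0, 0]]

```text
clock: 31.1
eef_pos: [0.5918, 0.1568, 0.1025]
ee_rot: [0.001, 0.0, 1.0, 0.0]
ft_force: [0.0, -0.0, -0.5]
width: 0.172
grasp_force: 29.3
```

Emit:
servo_tool:
  moves:
    - [1, [0, 0, 1], [0, 0, 0]]
    - [1, [0, 0, 2], [0, 0, 0]]
    - [1, [0, 0, 3], [0, 0, 0]]
    - [1, [0, 0, 3.7], [0, 0, 0]]
    - [1, [0, 0, 3.7], [0, 0, 0]]
    - [1, [0, 0, 3.7], [0, 0, 0]]

```text
clock: 31.7
eef_pos: [0.5915, 0.1567, 0.0988]
ee_rot: [0.0, 0.0, 1.0, 0.0]
ft_force: [-2.3, -0.5, 5.2]
width: 0.178
grasp_force: 29.9
```

The collar is seated. Release and retract.

Emit:
servo_tool:
  moves:
    - [0.5, [0, 0, 0], [0, 0, 0]]
    - [0, [0, 0, 0], [0, 0, 0]]
    - [-0.5, [0, 0, 0], [0, 0, 0]]
    - [-1, [0, 0, 0], [0, 0, 0]]
    - [-1, [0, 0, 0], [0, 0, 0]]
    - [-1, [0, 0, -20], [0, 0, 0]]
    - [-1, [0, 0, -60], [0, 0, 0]]
    - [-1, [0, 0, -105], [0, 0, 0]]
    - [-1, [40, 0, -130], [0, 0, 0]]
    - [-1, [80, 0, -130], [0, 0, 0]]
    - [-1, [80, 0, -130], [0, 0, 0]]
    - [-1, [80, 0, -130], [0, 0, 0]]

```text
clock: 32.9
eef_pos: [0.5108, 0.1567, 0.2287]
ee_rot: [0.0, -0.0, 1.0, 0.0]
ft_force: [-0.0, 0.0, -0.4]
width: 0.997
grasp_force: 0.0
```

```bash
python3 - <<'E'
from h import *
a=manip.read_camera("wrist"); b=manip.read_camera("scene")
save("pics/end.png",np.hstack([a[150:480,150:510],cv2.resize(b[170:370,230:470],(396,330))]))
ci=manip.camera_info("scene")
for n in ("pin_grip","pin_holder","narrow_mid","beaker","dropper"):
    for d in manip.mark_of(n,"scene")[:2]: print(n,round(d["p"],2),world(ci,d["centre"]).round(4))
ci=manip.camera_info("wrist")
for d in manip.mark_of("pin_grip","wrist")[:1]: print("wrist pin",world(ci,d["centre"]).round(4))
print([proj(ci,p).round(1)-150 for p in ([.591,.157,.132],[.591,.157,.094])])
delta(.5,.157,.2)
E
```

```text
pin_grip 0.76 [0.5936 0.155  0.1135]
pin_holder 0.87 [ 0.4532  0.075  -0.0008]
pin_holder 0.17 [0.5903 0.1601 0.0285]
narrow_mid 0.79 [0.7074 0.3581 0.0097]
narrow_mid 0.6 [0.5258 0.3096 0.0077]
beaker 0.66 [ 0.6319 -0.033  -0.0026]
dropper 0.82 [0.4217 0.3767 0.0006]
dropper 0.55 [0.5864 0.1567 0.0306]
wrist pin [0.5931 0.1534 0.1102]
[array([171., 187.]), array([171. , 161.1])]
t 33.3 pos [0.5117 0.1566 0.2276] F [ 0.7 -0.7 -0.4] w 1.0 g 0.0
d [11.7  0.4 27.6] turn [-0.0004 -0.0006 -0.0006]
```

View pics/end.png

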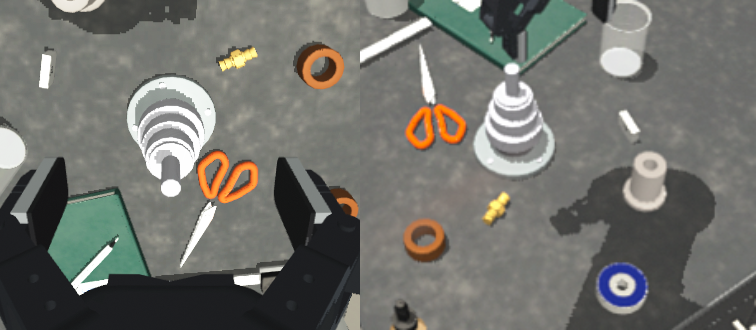

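The stack is upright with the pin's collar flat on top: the knob top is at (171,187) in the left half, exactly where predicted. The holder stands upright at (645,180), and the beaker and dropper haven't moved.

```bash
python3 -c "
from bench import manip
print(manip.close_job())"
```

```text
the job is handed in; nothing more can be done
None
```

The job is handed in: the wide, middle and narrow rings are stacked centred on the platen, the pin is seated through their bores with its collar on the top ring, and the holder, beaker and dropper bottle are still standing in place (33 s on the robot's clock; the hand-in returned no verdict).

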